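# Build the sieve stack on the shaker

### The job

Make up the sieve stack for the next powder sample, from the bottom up, on the receiver pan of the small shaker: first the blue (fine) sieve, on it the yellow (medium) one, then the red (coarse) one, and last the lid with the black knob, each upright with its skirt fully home in the rim below. The green sieve is not used in this test: leave it, the two sample jars and the glass beaker standing among the sieves where they are.

Things in the scene. Friction and masses are not known exactly. Their poses are not given: they have to be found in the camera images.
- shaker: fixed sieve shaker: white box 106 x 94 x 47 mm, dark panel in front (-x), round aluminium platform and on it, clamped, the steel receiver pan: open cup 60 mm across, rim 84 mm above the bench, 54 mm bore. Takes a sieve's skirt with 2 mm play all round; the sieve seated there has its origin 76 mm above the shaker's. Origin: on the pan's axis, at bench height; z up.
- blue_sieve: blue test sieve, fine mesh: plastic ring 60 mm across, 42 mm tall, smooth, about 90 g, upright. Below a skirt 50 mm across, 8 mm deep, tapered to 43 mm at the foot; at the top a rim of 54 mm bore, 12 mm deep, that takes the next skirt with 2 mm play all round: what is seated there has its origin 34 mm above this one's. Grip round the frame, 30 mm up. Origin: centre of underside; z up; yaw is free.
- yellow_sieve: yellow test sieve, medium mesh: plastic ring 60 mm across, 42 mm tall, smooth, about 90 g, upright. Below a skirt 50 mm across, 8 mm deep, tapered to 43 mm at the foot; at the top a rim of 54 mm bore, 12 mm deep, that takes the next skirt with 2 mm play all round: what is seated there has its origin 34 mm above this one's. Grip round the frame, 30 mm up. Origin: centre of underside; z up; yaw is free.
- red_sieve: red test sieve, coarse mesh: plastic ring 60 mm across, 42 mm tall, smooth, about 90 g, upright. Below a skirt 50 mm across, 8 mm deep, tapered to 43 mm at the foot; at the top a rim of 54 mm bore, 12 mm deep, that takes the next skirt with 2 mm play all round: what is seated there has its origin 34 mm above this one's. Grip round the frame, 30 mm up. Origin: centre of underside; z up; yaw is free.
- lid: aluminium lid, black knob up, about 70 g: disc 60 mm across at 8 to 15 mm height, below it a skirt like the sieves' (50 mm across, 8 mm deep, tapered to 43 mm), above it an upright round knob 22 mm across, 15 to 47 mm height. Grip the knob, 38 mm up. Seated on a sieve its origin is 34 mm above the sieve's. Origin: centre of underside; z up; yaw is free.
- green_sieve: green test sieve, otherwise like the others (60 mm diameter, 42 mm tall, loose); not used, stays where it stands. Origin: centre of its underside.
- jar_a: sample jar with red lid, 63 mm diameter, 72 mm tall, loose, stands among the sieves; stays. Origin: centre of its underside.
- jar_b: a second sample jar with red lid, 63 mm diameter, 72 mm tall, loose, stands among the sieves; stays. Origin: centre of its underside.
- beaker: clear glass beaker with a little powder, 58 mm diameter, 78 mm tall, loose, stands among the sieves; stays. Origin: centre of its underside.
Not all that is in view belongs to the job. There is more than one size of the blue_sieve; the job needs the largest.

How it is judged:
By the outcome, as a careful person would: the job done as asked, in the order asked, and still so for the second after the job is handed in, with the robot touching nothing.
It also fails if it takes over 104 s, if anything falls off the work surface, if the arm or the gripper's body presses on something with over 40 N, if the wrist force passes 120 N, or if a joint passes its speed limit or range.

### The arm

A 6-joint arm with a two-finger parallel gripper is mounted at the origin on a cart in front of the work surface, level with it; the furniture and walls round the work are solid. World frame = base frame: x ahead of the robot, y to its left, z up, the work surface at z = 0. Lengths are in m, angles in rad, forces in N, time in s.
With the tool pointing down it reaches from about 0.375 to 0.975 m from the base axis. Payload 3.8 kg.
Tool frame: the origin (TCP) lies on the centre line of the jaws, within the pads' length; the fingertips stand 17 mm ahead of it and the grasp point (between the pads) lies 2 mm behind it; z points along the fingers, y is the line along which they close (so a half turn about z gives the same grasp; the last joint's range is limited). The gripper opens to 85 mm and grips with 20 to 120 N. Pads are 22 mm wide; open, the fingers measure 114 mm over their backs; the gripper's body (76 mm by 85 mm) begins 54 mm behind the grasp point. The pads swing forward as they close: fully open they stand 13 mm farther back than shut.
Start: joints at [1.238, 0.264, 1.604, -0, 1.274, -0.037], TCP at [0.197, 0.646, 0.248] pointing down, gripper open.
Joint ranges: [-2.63, 2.63], [-0.94, 2.18], [0.31, 2.57], [-1.31, 4.45], [0, 2.66], [-2.55, 2.55]. Speed limits (rad/s): [2.57, 2.57, 3.14, 3.14, 3.14, 3.14].

### API

Orientations are given as [roll, pitch, yaw] about the fixed x, y, z axes, in that order (R = Rz(yaw) Ry(pitch) Rx(roll)).
In Python, from cell import bot, move_gripper, solver, cams, order, telemetry gives the robot as it stands. Calls block until the motion is done:
- bot.reach(position, orientation): joint-space move of the TCP to a pose.
- bot.move_linear(position, attitude=None, max_speed=0.15, until_force=None): straight line of the TCP; attitude=None keeps the orientation; max_speed is the mean speed in m/s. With until_force (N) it stops when the force on the tool has changed by that much, and returns True; else False.
- bot.move_joints(angles): joint-space move.
- move_gripper(opening): finger opening in m; the grip force is fixed at half the most; returns when the fingers have stopped.
- bot.sleep(seconds).
- solver.ik(position, orientation): joint angles nearest the present ones, or None.
- cams.read_camera(name): name is "side" or "top"; returns the picture (480x640x3 uint8, red, green, blue); there is no depth.
- cams.camera_info(name): a dict with "camera_matrix" (3x3 intrinsics, pixels), "distortion" ([k1, k2, p1, p2, k3] as OpenCV has them; the pictures are not rectified), "extrinsics" (4x4, takes a point from world to camera coordinates). Camera axes: x right, y up, looking along -z (the intrinsics and any distortion apply to the point x, -y, -z); pixel columns grow to the right and rows downward; lengths in m; the calibration is good to about 2 mm. A picture is of the moment at which its call begins. camera_info takes no time and is no camera call.
A pose or a line that the arm cannot do raises bot.IKError and nothing moves.
- order.job_done(): hands the job in; it is judged then, once.
Readings, each from a call of its own:
- telemetry.current_time_s(): time.
- telemetry.current_joints(): joint angles.
- telemetry.current_joint_vel(): joint speeds.
- telemetry.current_tau(): joint torques, N m.
- telemetry.current_position(): TCP position.
- telemetry.current_orientation(): TCP orientation.
- telemetry.current_wrist_force(): force on the tool from outside, world axes, zero at the start.
- telemetry.current_ft_torque(): the same for the moment, N m.
- telemetry.current_width(): finger opening in m.
- telemetry.current_finger_force(): force on a finger pad.
Only numpy, scipy, OpenCV 4.12 (cv2) and the standard library are available. Lean on these libraries where they do the work, as an engineer would, in place of code of your own. Each camera call takes 0.05 s, during which the arm holds its last target. There are 200 camera calls.

## Working session

There is one attempt and no reset: what is moved stays moved. The work goes in short steps, each a Python script; the robot and the scene stay as the last script left them, time stands still between calls to the robot, and variables do not carry over. Pictures are saved under pics/ and viewed, at most 14 in all, crops included, and the job is handed in when it is done.

```bash
mkdir -p pics; python3 - <<'E'
from cell import *
import cv2
for n in ("top","side"):
    cv2.imwrite(f"pics/{n}0.png",cams.read_camera(n)[:,:,::-1])
    i=cams.camera_info(n); print(n,i)
print(telemetry.current_orientation(),telemetry.current_time_s())
E
```

```text
top {'camera_matrix': array([[603.89995804,   0.        , 322.34614557],
       [  0.        , 603.89995804, 234.36603596],
       [  0.        ,   0.        ,   1.        ]]), 'distortion': array([0.06478326, 0.        , 0.        , 0.        , 0.        ]), 'extrinsics': array([[ 1.29334597e-02, -9.99915732e-01, -1.12049408e-03,
        -4.57592042e-02],
       [ 9.96143453e-01,  1.27873969e-02,  8.68026750e-02,
        -4.91586007e-01],
       [-8.67810321e-02, -2.23883174e-03,  9.96224894e-01,
        -1.22417228e+00],
       [ 0.00000000e+00,  0.00000000e+00,  0.00000000e+00,
         1.00000000e+00]])}
side {'camera_matrix': array([[472.39654013,   0.        , 321.20926934],
       [  0.        , 472.39654013, 241.70130025],
       [  0.        ,   0.        ,   1.        ]]), 'distortion': array([-0.12948004,  0.        ,  0.        ,  0.        ,  0.        ]), 'extrinsics': array([[ 0.82492974, -0.56521507, -0.00477894, -0.40287104],
       [ 0.4884227 ,  0.70854516,  0.50932016, -0.24138096],
       [-0.28448933, -0.42248749,  0.86056385, -0.93948166],
       [ 0.        ,  0.        ,  0.        ,  1.        ]])}
[-3.13950203e+00 -8.77641539e-05  2.84579754e+00] 0.1
```

View pics/top0.png

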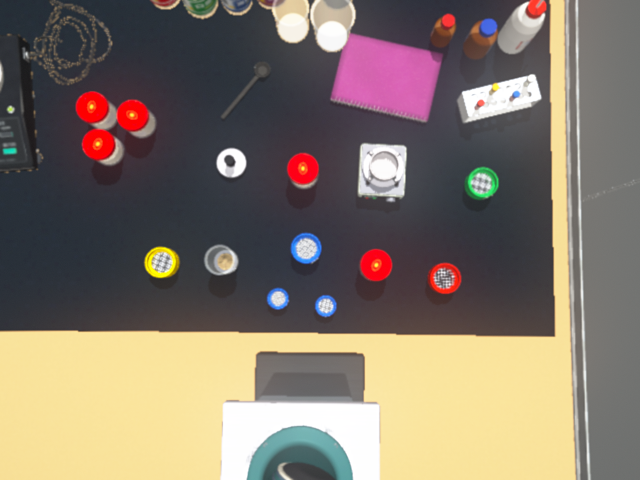

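View pics/side0.png

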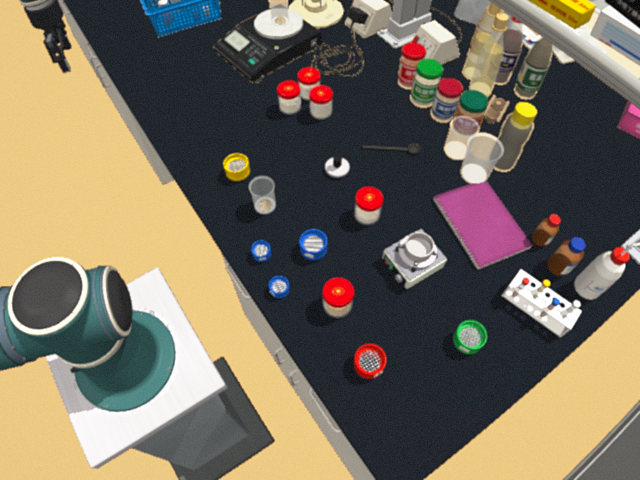

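The two pictures show these candidates, in top-view pixels:
- **Blue:** (306,248), (278,299) and (326,306). The job needs the largest, which looks like (306,248).
- **Other parts:** yellow (162,263), red (445,278), lid (231,162), shaker pan (384,168).
- **To be left alone:** green (482,183), jars (303,170) and (376,265), beaker (222,262).

I'll fit the silhouettes in both cameras and confirm in one crop.

```bash
cat > vis.py <<'E'
from cell import *
import cv2, numpy as np
from scipy.optimize import least_squares
SIEVE=[(0,.0215),(.008,.025),(.008,.03),(.042,.03)]
LID=[(0,.0215),(.008,.025),(.008,.03),(.015,.03),(.015,.011),(.047,.011)]
def proj(n,P):
    i=cams.camera_info(n); E=i["extrinsics"]; F=np.diag([1.,-1,-1])
    R=F@E[:3,:3]; t=F@E[:3,3]
    return cv2.projectPoints(np.float64(P).reshape(-1,1,3),cv2.Rodrigues(R)[0],t,i["camera_matrix"],i["distortion"])[0][:,0]
def ray(n,px,z):
    f=lambda p:(proj(n,[[p[0],p[1],z]])[0]-px)
    return least_squares(f,[.55,0]).x
def hullpts(prof,x,y,z0=0,s=1):
    a=np.linspace(0,2*np.pi,72,endpoint=False)
    return np.array([[x+s*r*np.cos(q),y+s*r*np.sin(q),z0+s*z] for z,r in prof for q in a])
def cen(h):
    m=cv2.moments(np.float32(h).reshape(-1,1,2)); return np.array([m["m10"],m["m01"]])/m["m00"],m["m00"]
def mask(img,col):
    h,s,v=cv2.split(cv2.cvtColor(img,cv2.COLOR_RGB2HSV)); h=h.astype(int)
    if col=="white": return (v>70).astype(np.uint8)
    c={"blue":108,"yellow":28,"red":0,"green":68}[col]
    d=np.minimum(abs(h-c),180-abs(h-c))
    return ((d<(15 if col!="red" else 8))&(s>110)&(v>60)).astype(np.uint8)
def measure(n,img,col,px,prof,z0=0):
    """position from the silhouette hull of the blob nearest px"""
    k,l,st,c=cv2.connectedComponentsWithStats(mask(img,col))
    ok=[j for j in range(1,k) if st[j,4]>60]
    j=min(ok,key=lambda j:np.hypot(*(c[j]-px)))
    ys,xs=np.where(l==j)
    h=cv2.convexHull(np.float32(np.concatenate([np.c_[xs+a,ys+b] for a in(-.5,.5) for b in(-.5,.5)])))
    m,A=cen(h)
    f=lambda p:cen(cv2.convexHull(np.float32(proj(n,hullpts(prof,*p,z0)))))[0]-m
    r=least_squares(f,ray(n,px,z0+.02),diff_step=1e-3).x
    A2=cen(cv2.convexHull(np.float32(proj(n,hullpts(prof,*r,z0)))))[1]
    return r,A/A2
E
python3 - <<'E'
from vis import *
T=cv2.imread("pics/top0.png")[:,:,::-1].copy();S=cv2.imread("pics/side0.png")[:,:,::-1].copy()
for nm,col,a,b,p in [("blue","blue",(306,248),(313,244),SIEVE),("b2","blue",(278,299),(261,250),SIEVE),("b3","blue",(326,306),(279,287),SIEVE),("yellow","yellow",(162,263),(236,166),SIEVE),("red","red",(445,278),(370,361),SIEVE),("green","green",(482,183),(470,336),SIEVE),("lid","white",(231,162),(337,167),LID)]:
    r,q=measure("top",T,col,a,p);r2,q2=measure("side",S,col,b,p)
    print(nm,r.round(4),round(q,2),r2.round(4),round(q2,2),"reach",np.hypot(*r).round(3))
for nm,a,b,z in [("jarA",(303,169),(369,198),.072),("jarB",(376,265),(338,292),.072),("beaker",(221,258),(262,184),.078),("pan",(384,166),(417,244),.084)]:
    print(nm,ray("top",a,z).round(3),ray("side",b,z).round(3))
c=lambda I,x,y,w,h:cv2.resize(I[y:y+h,x:x+w],(400,300),interpolation=cv2.INTER_CUBIC)
cv2.imwrite("pics/crop1.png",np.vstack([np.hstack([c(T,334,132,100,75),c(S,370,220,100,75)]),np.hstack([c(T,250,230,120,90),c(S,230,220,120,90)])])[:,:,::-1])
E
```

```text
blue [ 0.4637 -0.0054] 1.18 [ 0.4637 -0.0039] 1.19 reach 0.464
b2 [0.3607 0.0497] 0.58 [0.3598 0.0481] 0.59 reach 0.364
b3 [ 0.3473 -0.0475] 0.57 [ 0.3465 -0.0492] 0.58 reach 0.351
yellow [0.431  0.2873] 1.16 [0.4313 0.2889] 1.22 reach 0.518
red [ 0.4057 -0.2879] 1.19 [ 0.4069 -0.2855] 1.14 reach 0.497
green [ 0.602  -0.3652] 1.12 [ 0.6033 -0.3632] 1.14 reach 0.704
lid [0.6425 0.1543] 1.24 [0.6407 0.1538] 1.11 reach 0.661
jarA [0.618 0.001] [0.619 0.   ]
jarB [ 0.429 -0.146] [ 0.428 -0.147]
beaker [0.438 0.158] [0.44  0.166]
pan [ 0.624 -0.16 ] [ 0.624 -0.156]
```

View pics/crop1.png

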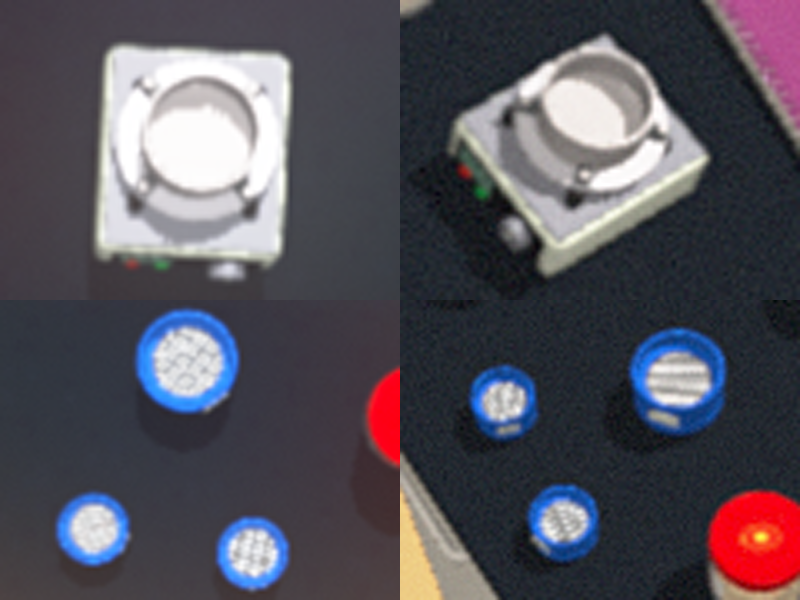

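The crop shows the large blue sieve at (306,248) top and (313,244) side. The two other blues have only half its area, so the upper blue is the right one. The pan rim centre is at about (383.6,165.4) top and (420,244.6) side. I'll overlay the modelled rim on the saved pictures while I pick blue.

```bash
cat > act.py <<'E'
from cell import *
import numpy as np
O=[np.pi,0,np.pi/2]
def st(m): print(m,"t=%.1f"%telemetry.current_time_s(),np.round(telemetry.current_position(),4),"w=%.4f"%telemetry.current_width(),np.round(telemetry.current_wrist_force(),1))
def pick(x,y,grip,lift,w):
    z=grip-.002
    bot.reach([x,y,z+.10],O); move_gripper(w)
    bot.move_linear([x,y,z],O,max_speed=.12)
    move_gripper(0.0); st("gripped")
    bot.move_linear([x,y,lift+z],O,max_speed=.2); st("lifted")
def place(x,y,grip,seat):
    z=seat+grip-.002
    bot.reach([x,y,z+.035],O); 
    bot.move_linear([x,y,z+.012],O,max_speed=.1)
    hit=bot.move_linear([x,y,z-.003],O,max_speed=.02,until_force=8); st("down hit=%s want z=%.4f"%(hit,z))
E
python3 - <<'E'
from vis import *
T=cv2.imread("pics/top0.png");S=cv2.imread("pics/side0.png")
a=ray("top",(383.6,165.4),.084);b=ray("side",(420.1,244.6),.084);print(a,b);m=(a+b)/2
th=np.linspace(0,2*np.pi,60)
out=[]
for n,I,x,y,p in(("top",T,334,132,a),("side",S,370,220,b)):
    c=cv2.resize(I[y:y+75,x:x+100],(400,300),interpolation=cv2.INTER_CUBIC)
    for q,col in((p,(0,0,255)),(m,(0,255,0))):
        for r in(.03,.027):
            P=proj(n,np.c_[q[0]+r*np.cos(th),q[1]+r*np.sin(th),0*th+.084])
            cv2.polylines(c,[np.int32(((P-[x,y]+.5)*4-.5))],True,col,1)
    out.append(c)
cv2.imwrite("pics/pan.png",np.hstack(out))
from act import *
pick(.4637,-.0047,.030,.12,.085)
E
```

```text
[ 0.62492727 -0.15874704] [ 0.62801196 -0.1611354 ]
gripped t=4.2 [ 0.4649 -0.0048  0.0293] w=0.0584 [-1.1  0.   5.7]
lifted t=4.9 [ 0.4627 -0.0046  0.1469] w=0.0584 [-0.5 -0.2 -1. ]
```

View pics/pan.png

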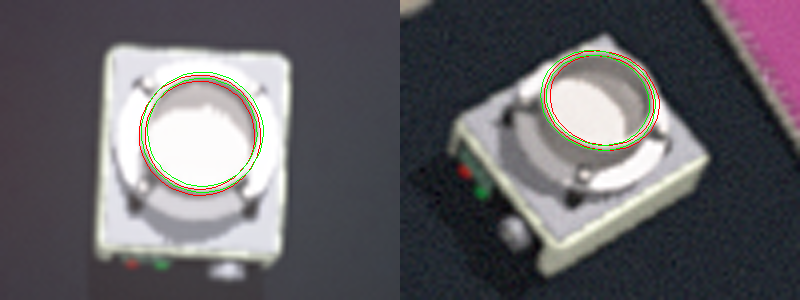

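The overlay shows the rim fitted by the red circle from the top camera. The side point was picked about a pixel off, so I'll use (0.625, -0.158), within the 5 mm taper capture. Blue is gripped at 58 mm.

```bash
python3 - <<'E'
from act import *
place(.625,-.158,.030,.076)
E
```

```text
down hit=True want z=0.1040 t=6.7 [ 0.6265 -0.1586  0.1072] w=0.0584 [ 2.7 -1.2 -0.8]
```

```bash
python3 - <<'E'
from act import *
bot.move_linear([.627,-.1585,.107],O,max_speed=.02); st("shift")
h=bot.move_linear([.627,-.1585,.101],O,max_speed=.02,until_force=10); st(h)
E
```

```text
shift t=7.0 [ 0.6268 -0.1584  0.1066] w=0.0586 [ 1.2 -0.4 -0.5]
True t=7.2 [ 0.6271 -0.1585  0.1053] w=0.0587 [-1.   0.4  3.3]
```

The height now matches full seating (0.0293 + 0.076 = 0.1053). I'll release and measure it.

```bash
python3 - <<'E'
from act import *
from vis import *
move_gripper(.085); p=telemetry.current_position(); bot.move_linear([p[0],p[1],.2],O,max_speed=.25)
bot.reach([.431,.288,.13],O); st("over yellow")
T=cams.read_camera("top");S=cams.read_camera("side")
P=proj("top",[[.627,-.158,.1]])[0];Q=proj("side",[[.627,-.158,.1]])[0]
print(measure("top",T,"blue",P,SIEVE,.076),measure("side",S,"blue",Q,SIEVE[2:],.076))
c=lambda I,x,y,w,h:cv2.resize(I[y:y+h,x:x+w],(400,300),interpolation=cv2.INTER_CUBIC)
cv2.imwrite("pics/b1.png",np.hstack([c(T,334,125,100,75),c(S,370,200,120,90)])[:,:,::-1])
E
```

```text
over yellow t=9.9 [0.4318 0.2876 0.1302] w=0.0849 [ 0.7 -0.2  0.9]
(array([ 0.62581162, -0.15943167]), 0.9679838869190336) (array([ 0.62821237, -0.15707352]), 1.1076969117310762)
```

View pics/b1.png

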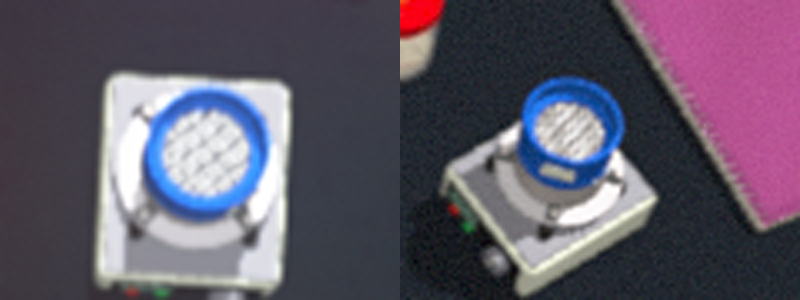

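Blue is level in the pan at (0.627,-0.158), seen at (386,163) top. Yellow is next.

```bash
cat >> act.py <<'E'
def seat(x,y,zseat):
    """press gently, recentring on the lateral force, until down at zseat"""
    z=telemetry.current_position()[2]
    bot.reach([x,y,zseat+.035],O); bot.move_linear([x,y,zseat+.011],O,max_speed=.1); bot.sleep(.2)
    f0=telemetry.current_wrist_force()
    for k in range(4):
        h=bot.move_linear([x,y,zseat-.004],O,max_speed=.02,until_force=12)
        f=telemetry.current_wrist_force()-f0; p=telemetry.current_position(); st("seat %s want %.4f"%(h,zseat))
        if p[2]<zseat+.0008: return True
        x+=np.clip(f[0]*.0005,-.0015,.0015); y+=np.clip(f[1]*.0005,-.0015,.0015)
        bot.move_linear([x,y,p[2]+.0005],O,max_speed=.03)
    return False
def release(up):
    move_gripper(.085); p=telemetry.current_position(); bot.move_linear([p[0],p[1],p[2]+up],O,max_speed=.25)
E
python3 - <<'E'
from act import *
pick(.4312,.2881,.030,.15,.085)
if seat(.627,-.1582,.0293+.110): release(.08); st("released")
E
```

```text
gripped t=11.8 [0.4322 0.2888 0.0293] w=0.0586 [ 0.3 -0.6  6.6]
lifted t=12.8 [0.4302 0.2875 0.1765] w=0.0585 [-0.4 -0.1 -1.1]
seat True want 0.1393 t=15.7 [ 0.6273 -0.1583  0.1393] w=0.0586 [-0.2  0.4  3.7]
released t=16.6 [ 0.6268 -0.1582  0.2195] w=0.0847 [-0.7  0.7 -0.3]
```

```bash
python3 - <<'E'
from act import *
from vis import *
pick(.4063,-.2867,.030,.20,.085)
if seat(.627,-.1582,.0293+.144):
    release(.10); bot.reach([.6416,.1541,.2],O); st("released")
T=cams.read_camera("top");S=cams.read_camera("side")
for nm,z in(("yellow",.110),("red",.144)):
    try: print(nm,[measure(n,I,nm,proj(n,[[.627,-.158,z+.03]])[0],SIEVE[2:],z) for n,I in(("top",T),("side",S))])
    except Exception as e: print(e)
c=lambda I,x,y,w,h:cv2.resize(I[y:y+h,x:x+w],(400,300),interpolation=cv2.INTER_CUBIC)
cv2.imwrite("pics/b2.png",np.hstack([c(T,334,115,100,75),c(S,370,170,160,120)])[:,:,::-1])
E
```

```text
gripped t=19.2 [ 0.4072 -0.2875  0.0292] w=0.0582 [-1.5  0.3  5.2]
lifted t=20.3 [ 0.4054 -0.286   0.2263] w=0.0585 [ 0.  -0.1 -2. ]
seat True want 0.1733 t=22.5 [ 0.6273 -0.1582  0.1733] w=0.0582 [-0.2  0.1  3.9]
released t=24.6 [0.6419 0.153  0.2   ] w=0.0847 [-0.4  0.6  0.2]
yellow [(array([ 0.6020227 , -0.15890586]), 0.1888938871029671), (array([ 0.61504068, -0.16893397]), 0.5816094304719108)]
red [(array([ 0.62823902, -0.15852875]), 1.0588925467787889), (array([ 0.62858772, -0.15440026]), 1.0524312473376682)]
```

View pics/b2.png

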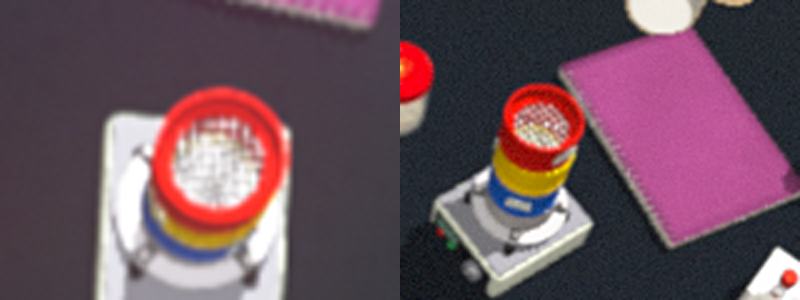

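Blue, yellow and red stand straight in the stack, with the red rim at (387,154) top. For the lid I'll refit using the disc alone, because the black knob isn't in the mask, then pick it.

```bash
python3 - <<'E'
from act import *
from vis import *
T=cv2.imread("pics/top0.png")[:,:,::-1].copy();S=cv2.imread("pics/side0.png")[:,:,::-1].copy()
a=measure("top",T,"white",(231,162),LID[2:4]);b=measure("side",S,"white",(337,167),LID[2:4]);print(a,b)
x,y=a[0]+[0,.0009]
assert np.hypot(x-.6416,y-.154)<.005
pick(x,y,.040,.22,.06)
E
```

```text
(array([0.6424695 , 0.15430829]), 1.2391452815152022) (array([0.64188808, 0.15538329]), 1.1839134548498016)
gripped t=26.9 [0.6433 0.1554 0.0392] w=0.0201 [-0.5  0.2  4.4]
lifted t=28.1 [0.6414 0.155  0.2559] w=0.0200 [ 0.5  0.4 -1.6]
```

```bash
python3 - <<'E'
from act import *
from vis import *
if seat(.627,-.1582,.0392+.178):
    move_gripper(.06); p=telemetry.current_position(); bot.move_linear([p[0],p[1],.30],O,max_speed=.2); bot.reach([.45,.35,.3],O); st("released")
T=cams.read_camera("top");S=cams.read_camera("side")
cv2.imwrite("pics/end_top.png",T[:,:,::-1])
cv2.imwrite("pics/end_side.png",cv2.resize(S[150:300,370:570],(800,600),interpolation=cv2.INTER_CUBIC)[:,:,::-1])
E
```

```text
seat True want 0.2172 t=30.5 [ 0.6273 -0.1584  0.2172] w=0.0202 [-0.5  0.3  4.7]
released t=33.5 [0.4506 0.3493 0.2999] w=0.0599 [ 0.5 -0.3  0.7]
```

View pics/end_top.png

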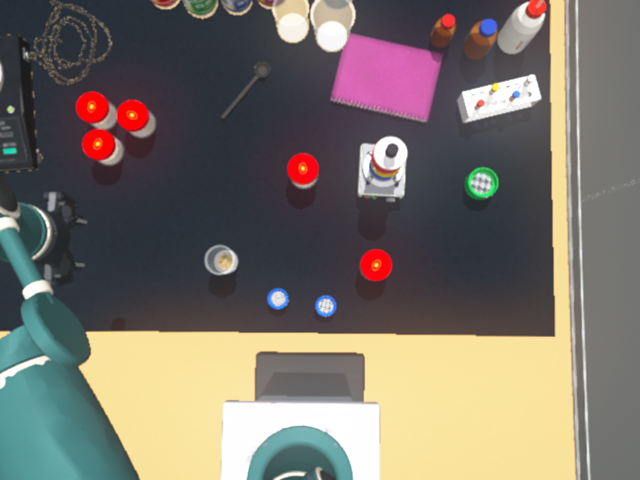

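View pics/end_side.png

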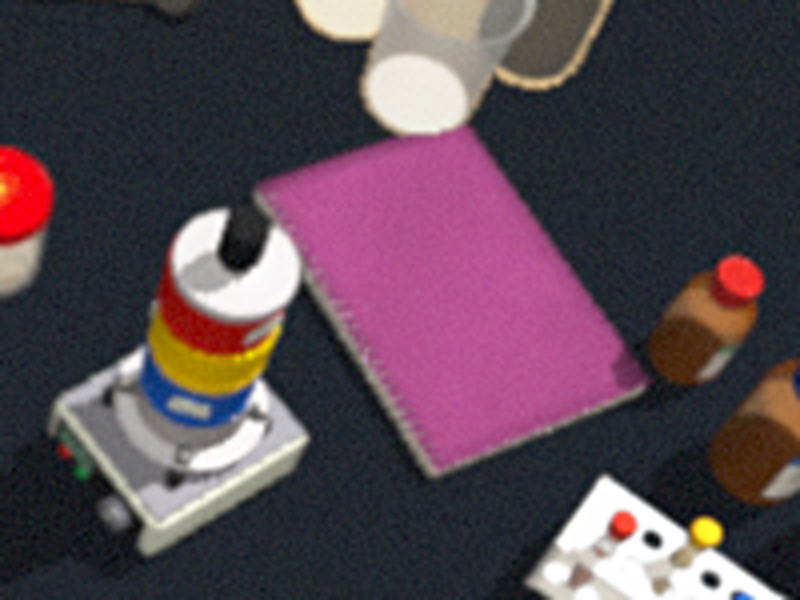

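The stack is complete and straight, with the lid at (390,155) top and no gaps visible. The jars, beaker, green sieve and small blues are at the same pixels as before.

```bash
python3 -c "
from cell import *
print(order.job_done())"
```

```text
the job is handed in; nothing more can be done
None
```

The stack is built and handed in: blue, yellow, red and lid seated in that order on the receiver pan, finished at about 34 s of the 104 s limit, with the green sieve, both jars and the beaker left where they stood.

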